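Hang the scoop caddy on the drop hanger and draw the hanger down

ROBOT

A 6-joint arm with a two-finger parallel gripper is mounted at the origin on the work surface. World frame = base frame: x ahead of the robot, y to its left, z up, the work surface at z = 0. Lengths are in m, angles in rad, forces in N, time in s.
With the tool pointing down it reaches from about 0.25 to 0.725 m from the base axis. Payload 4 kg.
Tool frame: the origin (TCP) lies at the very end of the fingers, on their centre line; the grasp point (between the pads) lies 19 mm behind it; x points along the fingers, y is the direction in which the jaws open and shut, and the axes are right-handed (so a half turn about x gives the same grasp; the last joint's range is limited). The gripper opens to 85 mm and grips with 20 to 120 N. Pads are 22 mm wide; open, the fingers measure 114 mm over their backs; the gripper's body (76 mm by 85 mm) begins 54 mm behind the grasp point. The pads swing forward as they close: fully open they stand 13 mm farther back than shut.
Start: joints at [-1.236, 0.241, 0.005, 1.335, 0, 1.571], TCP at [0.164, -0.472, 0.231] pointing down, gripper open.
Joint ranges: [-2.72, 2.72], [-1.05, 1.87], [-1.09, 1.28], [-1.99, 2.15], [-1.42, 1.44], [-3.14, 3.14]. Speed limits (rad/s): [2.79, 2.79, 3.14, 3.14, 3.14, 3.14].

INTERFACE

Orientations are given as a unit quaternion [x, y, z, w].
In Python, from workcell import get_obs, camera, job_done gives the robot as it stands. The module is installed in compiled form; this text tells all that it offers.
- The arm moves only by the tool arm_command, never from a script. Its argument "motion" is a list of rows, each an object of numbers: "x", "y", "z": the shift along the tool's x, y, z in m; "roll": the turn about the tool's x in rad; "fingers": the opening, from 0 (shut) to 1 (fully open). A call has 1 to 20 rows; each row shifts and turns the pose as measured when the row begins, along the tool's axes as they then stand; what a row does not reach is not made up. A row lasts 1/12 s, in which the tool goes at most 41.7 mm and 7.16 degrees, less where a joint would pass 70% of its speed; a pose out of reach is approached as far as the arm can. A call is refused whole if a number of a shift passes 0.0417 or a number of a turn 0.125, either way. A call with a gripper value outside its range is refused whole. The fingers move at their own pace and stop on an object; the grip force is fixed at half the most. Time passes only in rows, so rows that do not move let the fingers close. It gives the time, the measured TCP pose, the force and the opening at its end, in the units of the state.
- get_obs(): the state, without advancing time (a new reading comes with each control period).
- camera(name): name is "scene" or "top" or "wrist"; returns a dict with "frame" (480x640x3 uint8, red, green, blue), "intrinsics" (3x3 intrinsics, pixels), "rvec" (rotation vector, rad) and "tvec" (3), from world to camera coordinates, as OpenCV has them. Camera axes: x right, y down, z forward; pixel columns grow to the right and rows downward; lengths in m; the calibration is good to about 2 mm. A picture is of the moment at which its call begins. There is no depth.
- job_done(): hands the job in, once; it reports no verdict.
The state is a dict: "clock": time; "joint_pos": joint angles; "joint_vel": joint speeds; "tau": joint torques, N m; "eef_pos": TCP position; "tool_rot": TCP orientation; "ft_force": force on the tool from outside, world axes, zero at the start; "ft_torque": the same for the moment, N m; "grip_width": finger opening in m.
Only numpy, scipy, OpenCV 4.12 (cv2) and the standard library are available. Lean on these libraries where they do the work, as an engineer would, in place of code of your own. Each camera call takes 0.05 s, during which the arm holds its last target.

TASK

Pick up the hooked steel caddy by its tab and hang it from the lower loop of the drop hanger, its hook over the loop's front bar. Still holding the caddy, draw the loop down with it to the hanger's lower stop, keep a firm pull of about 15 N against the stop for half a second (never more than 20 N on the hanger), then let go gently so that the caddy stays hanging there upright. Do not push the hanger with the hand, and leave the tamper, the leveller and the dosing cup where they are.

Things in the scene. Friction and masses are not known exactly. Their poses are not given: they have to be found in the camera images.
- stand: Drop hanger fixed to the counter: dark base plate, steel column, black clamped head holding an upright tube; a rod slides in the tube and ends below in a neck and a closed level loop. Origin: on the counter (z=0) straight below the middle of the loop's front bar. x points from the front bar to the tube, y along the bar to the column's side, z up. In front of the bar (-x) all is free.
- bar_foot (a point): Same point as the stand's origin: on the counter below the middle of the loop's front bar. Bar: round, 8 mm thick, 60 mm long along y; hole behind it x 4 to 50, y -26 to 26 mm. Height of the bar's TOP above the counter = 244 mm - joint drop - head setting. The head setting is 0 to 32 mm, differs each time, is not measured: find bar and stop by touch (or see them).
- tube_foot (a point): On the counter below the rod and tube, 95 mm behind the front bar (stand x = 95). Tube 22 mm thick, its lower end 16 mm or more above the loop. Tube collar 28 mm thick. Column 24 mm thick, 395 mm tall, at stand x = 140, y = 130, joined to the tube by the head's arm at about 280 to 340 mm height; base plate x 80 to 230, y -10 to 190, 14 mm high.
- drop (a joint): How far the rod with the loop is drawn down (m): 0 fully up, 0.035 at the rigid lower stop. Starts at 0 to 0.012. No spring: a steady friction of about 4.5 N; it stays where left, and the hanging caddy's weight does not move it. Home means within 3 mm of the stop.
- caddy: Loose steel cup, 72 mm wide at the rim, 55 mm high, 0.14 to 0.24 kg, with a flat hook bar 12 mm wide (along y) above it. Origin: centre of the cup's underside, z up; stands upright at the start. The bar slants up from the cup's -x wall to a shank (x -13.5 to -7.5 mm above z=85), then level to +x (underside z=150), then down to the tip (x 7.5 to 13.5, lower end z=128).
- caddy_hook (a point): In the hook, where the bar's top ends up: mid-gap, under the hook's level part, 150 mm above the caddy's underside; axes as the caddy. The hook opens downward, gap 15 mm, 22 mm deep. The loop's bar comes in from the caddy's +x side, at a level between cup rim (z=55 mm) and tip end (z=128), until it is over the middle of the cup; then lower the caddy onto it.
- caddy_grip (a point): Middle of the grip tab above the hook, 188 mm above the caddy's underside; axes as the caddy. The tab is upright, 24 mm wide along x, 12 mm thick along y, from z=155 to z=207 mm: pinch it across its thickness (along the caddy's y) from above.
- tamper: Bystander: steel tamper, 58 mm foot, 80 mm tall, loose. Origin: centre of its underside.
- leveller: Bystander: black round leveller, 68 mm wide, 45 mm tall, loose. Origin: centre of its underside.
- dosing_cup: Bystander: dark steel dosing cup, 58 mm rim, 70 mm tall, loose, open top. Origin: centre of its underside.
Not all that is in view belongs to the job. Several things have the shape of the caddy; the one meant has the colours described above.

How it is judged:
By the outcome, as a careful person would: the job done as asked, in the order asked, and still so for the second after the job is handed in, with the robot touching nothing.
It also fails if it takes over 70 s, if anything falls off the work surface, if the arm or the gripper's body presses on something with over 40 N, if the wrist force passes 120 N, or if a joint passes its speed limit or range.

## Working session

There is one attempt and no reset: what is moved stays moved. The work goes in short steps, Python scripts to look and compute and a tool call to move; the robot and the scene stay as the last step left them, time stands still between calls to the robot, and variables do not carry over. Pictures are saved under pics/ and viewed, and the job is handed in when it is done.

Besides the shell and the picture viewer there is one more tool, called after "Emit:" by a JSON object that holds its "fn" and its "kwargs". arm_command: Moves the arm, as the interface text tells. Its arguments: {"type":"object","properties":{"motion":{"type":"array","items":{"type":"object","properties":{"x":{"type":"number"},"y":{"type":"number"},"z":{"type":"number"},"roll":{"type":"number"},"fingers":{"type":"number"}}}}},"required":["motion"]}

```bash
mkdir -p pics
cat > h.py <<'E'
import numpy as np, cv2
from workcell import get_obs, camera
def snap(n,f):
    c=camera(n); cv2.imwrite(f'pics/{f}.png',c['frame'][:,:,::-1]); np.savez(f'pics/{f}.npz',K=c['intrinsics'],r=c['rvec'],t=c['tvec'])
def cam(f):
    d=np.load(f'pics/{f}.npz'); return d['K'],cv2.Rodrigues(d['r'])[0],d['t'].reshape(3)
def ray(f,u,v):
    K,R,t=cam(f); d=R.T@np.linalg.solve(K,[u,v,1]); return -R.T@t,d
def onz(f,u,v,z):
    o,d=ray(f,u,v); return o+d*(z-o[2])/d[2]
def tri(*obs):
    A=np.zeros((3,3));b=np.zeros(3)
    for o in obs:
        p,d=ray(*o); d=d/np.linalg.norm(d); P=np.eye(3)-np.outer(d,d); A+=P;b+=P@p
    x=np.linalg.solve(A,b); return x,[proj(o[0],x)-np.array(o[1:]) for o in obs]
def proj(f,X):
    K,R,t=cam(f); p=K@(R@np.array(X)+t); return p[:2]/p[2]
def crop(f,x0,y0,x1,y1,s,o):
    im=cv2.imread(f'pics/{f}.png')[y0:y1,x0:x1]; cv2.imwrite(f'pics/{o}.png',cv2.resize(im,None,fx=s,fy=s,interpolation=cv2.INTER_CUBIC))
E
python3 - <<'E'
from h import *
np.set_printoptions(precision=3,suppress=True)
for n in('scene','top','wrist'):
    snap(n,n+'0'); K,R,t=cam(n+'0'); print(n,-R.T@t, R[2])
print(get_obs())
E
```

```text
scene [1.1   0.181 1.052] [-0.532 -0.144 -0.834]
top [0.306 0.023 1.033] [ 0.205  0.022 -0.979]
wrist [ 0.234 -0.448  0.372] [-0.275 -0.093 -0.957]
{'clock': 0.15, 'joint_pos': array([-1.236,  0.241,  0.004,  1.335,  0.   ,  1.571]), 'joint_vel': array([-0.   , -0.001,  0.002, -0.002,  0.001, -0.002]), 'tau': array([  0.001, -37.264,  25.264,   0.012,   0.   ,  -0.   ]), 'eef_pos': array([ 0.164, -0.472,  0.231]), 'tool_rot': array([-0.697, -0.118,  0.697, -0.117]), 'ft_force': array([-0.147, -0.222,  0.731]), 'ft_torque': array([ 0.003, -0.009,  0.016]), 'grip_width': 0.08536545231350379}
```

View pics/scene0.png

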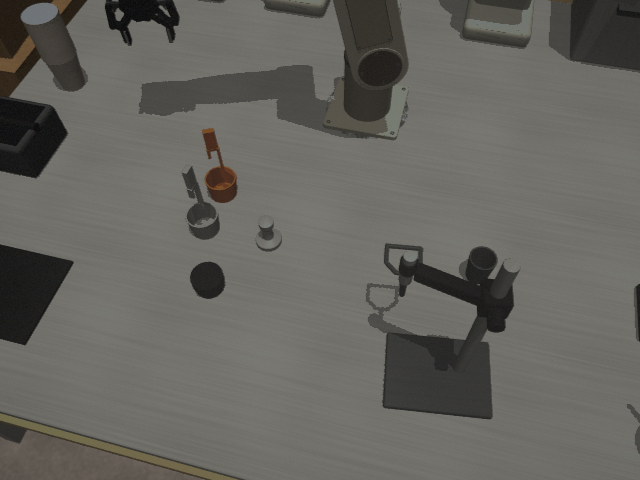

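View pics/top0.png

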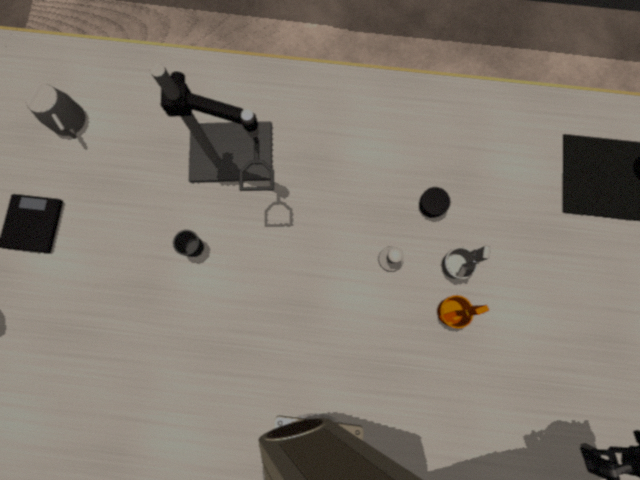

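View pics/wrist0.png

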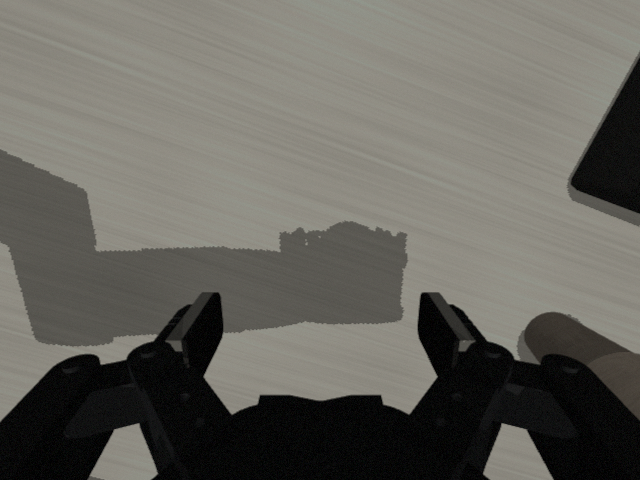

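Scene: the steel caddy's cup is at about (203,220) with its tab at (190,180), and there is an orange decoy beside it. In the top view the cup is at (459,264) and the tab at (482,254). The loop is at scene (403,257), top (257,177). I'll enlarge these areas.

Run:
```python
from h import *
crop('scene0',170,150,250,250,6,'c1');crop('top0',430,230,510,290,8,'c2');crop('scene0',360,220,530,340,4.5,'c3');crop('top0',150,60,290,200,4.2,'c4')
```

```text
(no output)
```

View pics/c1.png

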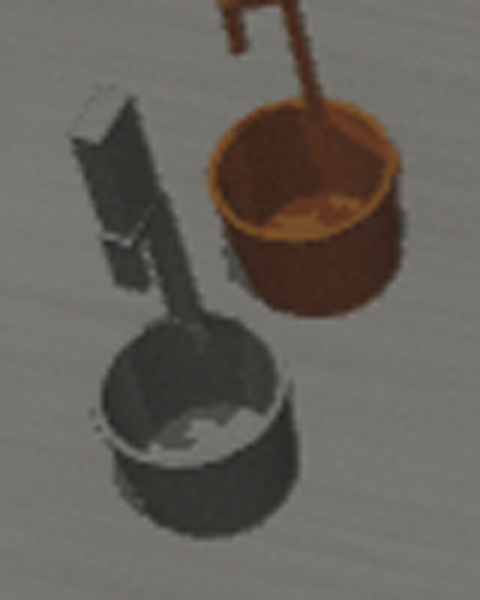

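View pics/c2.png

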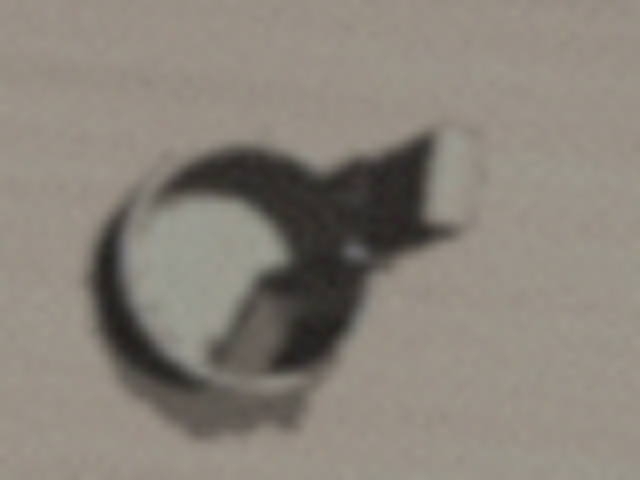

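View pics/c3.png

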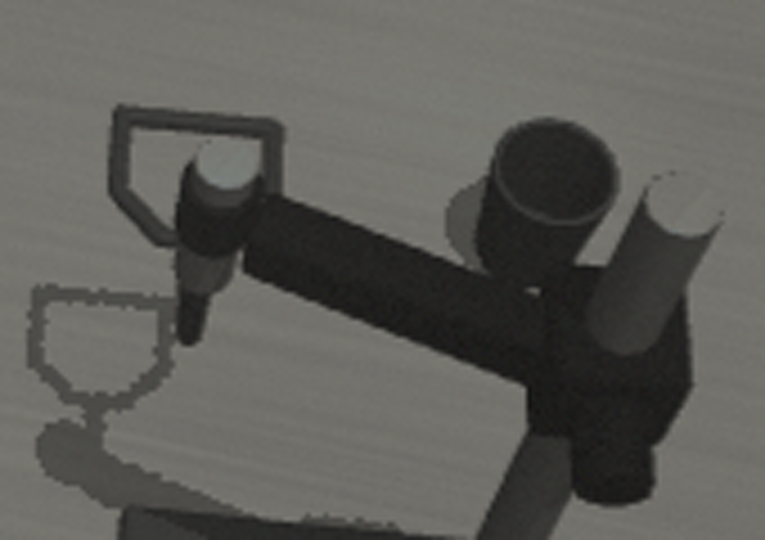

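View pics/c4.png

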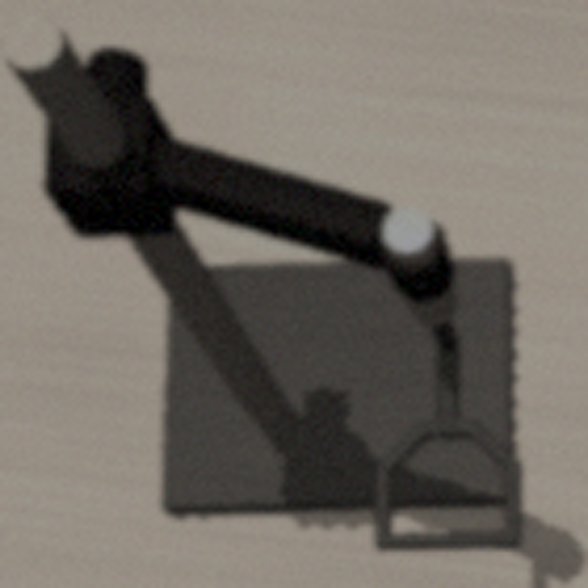

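Run:
```python
from h import *
np.set_printoptions(precision=4,suppress=True)
s=lambda x,y:('scene0',170+x/6,150+y/6)
t=lambda x,y:('top0',430+x/8,230+y/8)
print('tab',tri(s(104,114),t(450,178)))
print('tab ends scene',onz(*s(85,141),.207),onz(*s(126,91),.207))
print('tab ends top',onz(*t(455,132),.207),onz(*t(446,226),.207))
# cup rim centers
print('rim', onz(*s(195,390),.055), onz(*t(233,273),.055), tri(s(195,390),t(240,280)))
S=lambda x,y:('scene0',360+x/4.5,220+y/4.5)
T=lambda x,y:('top0',150+x/4.2,60+y/4.2)
a=tri(S(122,113),T(382,541)[:1]+T(516,541)[1:]);b=tri(S(280,126),T(382,541));print('bar -y',a,'\nbar +y',b, np.linalg.norm(a[0]-b[0]))
print('tube top',tri(S(228,163),T(408,231)),'column top',tri(S(683,203),T(35,45)))
for n,p in dict(tamper=(('scene0',268,238),('top0',390,259)),lev=(('scene0',207,280),('top0',434,203)),dos=(('scene0',482,262),('top0',188,243))).items(): print(n,tri(*p))
```

```text
tab (array([ 0.4647, -0.27  ,  0.2084]), [array([-0.7745, -0.2175]), array([-0.8646,  0.096 ])])
tab ends scene [ 0.4761 -0.2707  0.207 ] [ 0.4528 -0.2658  0.207 ]
tab ends top [ 0.4764 -0.2729  0.207 ] [ 0.454  -0.2716  0.207 ]
rim [ 0.4645 -0.2679  0.055 ] [ 0.4616 -0.2683  0.055 ] (array([ 0.4606, -0.2714,  0.0489]), [array([-0.32  , -0.0724]), array([-0.3314,  0.0338])])
bar -y (array([0.5422, 0.1424, 0.2038]), [array([-1.2604,  0.002 ]), array([-1.1677,  0.0588])]) 
bar +y (array([0.5346, 0.2036, 0.2057]), [array([-1.5847,  0.0636]), array([-1.4668,  0.0426])]) 0.06170057122833265
tube top (array([0.6327, 0.1864, 0.3245]), [array([-1.2426,  0.0338]), array([-1.1037,  0.0147])]) column top (array([0.6588, 0.3203, 0.3945]), [array([-1.5272,  0.1899]), array([-1.3401, -0.1332])])
tamper (array([ 0.4619, -0.1226,  0.0134]), [array([0.0431, 0.0059]), array([ 0.042 , -0.0041])])
lev (array([ 0.6018, -0.2107,  0.0274]), [array([-0.2649, -0.0485]), array([-0.2428,  0.0329])])
dos (array([0.4392, 0.3327, 0.0569]), [array([-1.18  ,  0.1154]), array([-1.1086,  0.0342])])
```

```bash
cat >> h.py <<'E'
from scipy.spatial.transform import Rotation as Ro
np.set_printoptions(precision=4,suppress=True)
def delta(tgt,yaw=None):
    o=get_obs(); R=Ro.from_quat(o['tool_rot']).as_matrix(); d=np.array(tgt)-o['eef_pos']
    yj=R[:,1]; cur=np.arctan2(yj[1],yj[0])
    print('t %.2f'%o['clock'],'pos',o['eef_pos'],'F',o['ft_force'],'w %.4f'%o['grip_width'],'q6 %.2f'%o['joint_pos'][5])
    print('R\n',R,'jaw ang',cur); print('tool shift',R.T@d)
    if yaw is not None:
        e=(yaw-cur+np.pi/2)%np.pi-np.pi/2; print('world yaw err',e,'roll',e*np.sign(R[2,0]))
E
python3 - <<'E'
from h import *
delta([.465,-.27,.245],np.pi/2-.12)
K,R,t=cam('wrist0');o=get_obs();T=Ro.from_quat(o['tool_rot']).as_matrix()
print('cam in tool',T.T@(-R.T@t-o['eef_pos']), T.T@R.T)
E
```

```text
t 0.15 pos [ 0.1641 -0.4718  0.2306] F [-0.1471 -0.2215  0.7306] w 0.0854 q6 1.57
R
 [[-0.0005  0.3286 -0.9445]
 [ 0.0016 -0.9445 -0.3286]
 [-1.     -0.0016 -0.    ]] jaw ang -1.2359855641554633
tool shift [-0.0142 -0.0917 -0.3505]
world yaw err -0.45481076263943354 roll 0.45481076263943354
cam in tool [-0.1414  0.0002 -0.0742] [[ 0.0011 -0.2902  0.957 ]
 [ 1.     -0.0002 -0.0012]
 [ 0.0006  0.957   0.2902]]
```

Emit:
{"fn": "arm_command", "kwargs": {"motion": [{"x": -0.015,"roll": 0.114},{"x": -0.015,"roll": 0.114},{"x": -0.015,"roll": 0.114},{"x": -0.01,"roll": 0.114},{}]}}

```text
schema error: expected keys x, y, z, roll, fingers
```

```bash
python3 -c "
from h import *
delta([.465,-.27,.28],np.pi/2-.12)"
```

```text
t 0.15 pos [ 0.1641 -0.4718  0.2306] F [-0.1471 -0.2215  0.7306] w 0.0854 q6 1.57
R
 [[-0.0005  0.3286 -0.9445]
 [ 0.0016 -0.9445 -0.3286]
 [-1.     -0.0016 -0.    ]] jaw ang -1.2359855641554633
tool shift [-0.0492 -0.0918 -0.3505]
world yaw err -0.45481076263943354 roll 0.45481076263943354
```

All keys are needed in every row.

Emit:
{"fn": "arm_command", "kwargs": {"motion": [{"x": -0.015,"y": 0,"z": 0,"roll": 0.114,"fingers": 1},{"x": -0.015,"y": 0,"z": 0,"roll": 0.114,"fingers": 1},{"x": -0.015,"y": 0,"z": 0,"roll": 0.114,"fingers": 1},{"x": -0.01,"y": 0,"z": 0,"roll": 0.114,"fingers": 1},{"x": 0,"y": 0,"z": 0,"roll": 0,"fingers": 1}]}}

```text
clock: 0.57
eef_pos: [0.1634, -0.4697, 0.2842]
tool_rot: [-0.704, 0.047, 0.707, 0.054]
ft_force: [0.2, -0.1, 0.4]
grip_width: 0.0856
```

```bash
python3 -c "
from h import *
delta([.465,-.27,.28],np.pi/2-.12)"
```

```text
t 0.57 pos [ 0.1634 -0.4697  0.2842] F [ 0.1505 -0.067   0.4444] w 0.0856 q6 2.05
R
 [[-0.0034 -0.1418 -0.9899]
 [ 0.01   -0.9898  0.1418]
 [-0.9999 -0.0094  0.0048]] jaw ang -1.7131061498332134
tool shift [ 0.0052 -0.2404 -0.2702]
world yaw err 0.022309823038316523 roll -0.022309823038316523
```

Emit:
{"fn": "arm_command", "kwargs": {"motion": [{"x": 0,"y": -0.024,"z": -0.027,"roll": 0,"fingers": 1},{"x": 0,"y": -0.024,"z": -0.027,"roll": 0,"fingers": 1},{"x": 0,"y": -0.024,"z": -0.027,"roll": 0,"fingers": 1},{"x": 0,"y": -0.024,"z": -0.027,"roll": 0,"fingers": 1},{"x": 0,"y": -0.024,"z": -0.027,"roll": 0,"fingers": 1},{"x": 0,"y": -0.024,"z": -0.027,"roll": 0,"fingers": 1},{"x": 0,"y": -0.024,"z": -0.027,"roll": 0,"fingers": 1},{"x": 0,"y": -0.024,"z": -0.027,"roll": 0,"fingers": 1},{"x": 0,"y": -0.02,"z": -0.02,"roll": 0,"fingers": 1},{"x": 0,"y": 0,"z": 0,"roll": 0,"fingers": 1}]}}

```text
clock: 1.4
eef_pos: [0.4333, -0.2843, 0.2756]
tool_rot: [-0.702, 0.038, 0.71, 0.048]
ft_force: [0.3, 0.5, 0.3]
grip_width: 0.0852
```

```bash
python3 -c "
from h import *
snap('wrist','w1')
delta([.465,-.27,.28],np.pi/2-.12)"
```

```text
t 1.45 pos [ 0.4317 -0.2853  0.2753] F [ 0.2224 -0.2039 -0.2358] w 0.0853 q6 2.68
R
 [[-0.0119 -0.1218 -0.9925]
 [ 0.0148 -0.9925  0.1216]
 [-0.9998 -0.0132  0.0136]] jaw ang -1.6929302177639467
tool shift [-0.0048 -0.0193 -0.0312]
world yaw err 0.002133890969050256 roll -0.002133890969050256
```

View pics/w1.png

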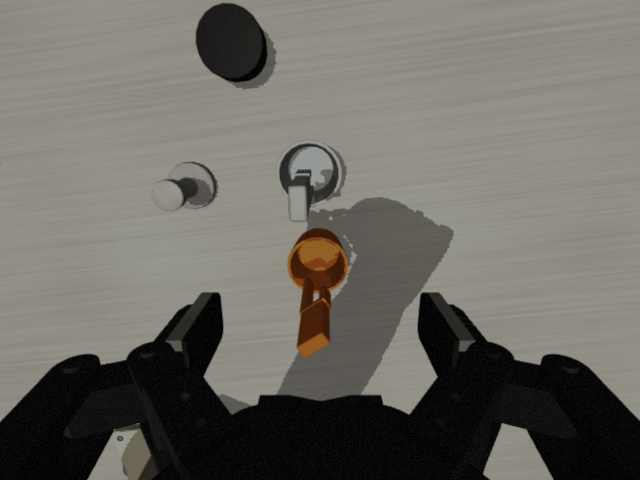

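Run:
```python
from h import *
print(proj('w1',[.4647,-.27,.207]),proj('w1',[.4764,-.272,.207]),proj('w1',[.453,-.2685,.207]))
crop('w1',270,130,350,230,6,'c5')
```

```text
[293.5913 205.1943] [294.0443 186.7048] [293.9141 222.9865]
```

View pics/c5.png

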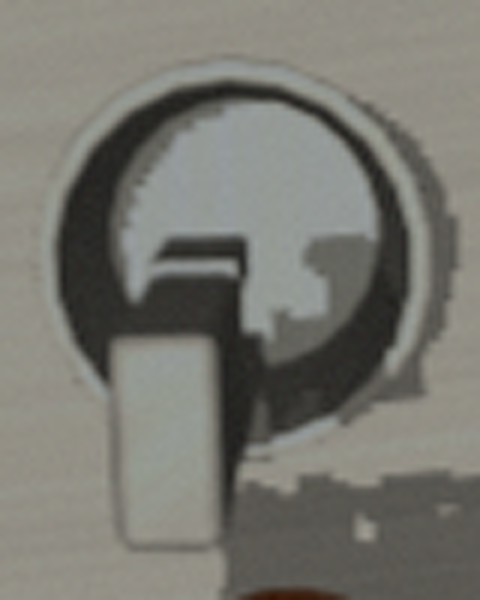

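Run:
```python
from h import *
w=lambda x,y:onz('w1',270+x/6,130+y/6,.207)
c=w(166,442);a=w(163,337);b=w(170,548)
for e in((110,340),(213,340),(122,546),(220,546)): print(w(*e))
print(c,a,b,'yaw',np.arctan2((a-b)[1],(a-b)[0]), (w(110,340)-w(122,546)),(w(213,340)-w(220,546)))
print(tri(('w1',297.7,203.7),('scene0',187.3,169),('top0',486.3,252.3)))
print('rim',onz('w1',270+238/6,130+258/6,.055))
```

```text
[ 0.4769 -0.2684  0.207 ]
[ 0.4756 -0.2792  0.207 ]
[ 0.4546 -0.2664  0.207 ]
[ 0.4534 -0.2769  0.207 ]
[ 0.4654 -0.2727  0.207 ] [ 0.4765 -0.274   0.207 ] [ 0.4538 -0.2715  0.207 ] yaw -0.10895689509312884 [ 0.0223 -0.0021  0.    ] [ 0.0222 -0.0022  0.    ]
(array([ 0.4646, -0.2714,  0.2066]), [array([-1.8238,  1.1851]), array([-1.2066,  0.2261]), array([-0.5025,  0.3292])])
rim [ 0.4657 -0.2738  0.055 ]
```

Emit:
{"fn": "arm_command", "kwargs": {"motion": [{"x": -0.002,"y": -0.0085,"z": -0.017,"roll": -0.017,"fingers": 1},{"x": 0,"y": -0.0085,"z": -0.016,"roll": 0,"fingers": 1},{"x": 0,"y": 0,"z": 0,"roll": 0,"fingers": 1}]}}

```text
clock: 1.7
eef_pos: [0.465, -0.2721, 0.2748]
tool_rot: [-0.7, 0.03, 0.712, 0.04]
ft_force: [0.9, 0.0, 0.6]
grip_width: 0.0856
```

```bash
python3 -c "
from h import *
delta([.465,-.272,.169],np.pi/2-.105)"
```

```text
t 1.70 pos [ 0.465  -0.2721  0.2748] F [0.8992 0.0315 0.6038] w 0.0856 q6 2.71
R
 [[-0.0167 -0.0985 -0.995 ]
 [ 0.0156 -0.995   0.0983]
 [-0.9997 -0.0139  0.0181]] jaw ang -1.6694990381372428
tool shift [ 0.1058  0.0014 -0.0019]
world yaw err -0.006297288657654221 roll 0.006297288657654221
```

Wrist joint 6 is at 2.71 and would pass its limit on the way to the stand, so I'll half-turn the hand now, above the tab.

Emit:
{"fn": "arm_command", "kwargs": {"motion": [{"x": 0,"y": 0,"z": 0,"roll": -0.124,"fingers": 1},{"x": 0,"y": 0,"z": 0,"roll": -0.124,"fingers": 1},{"x": 0,"y": 0,"z": 0,"roll": -0.124,"fingers": 1},{"x": 0,"y": 0,"z": 0,"roll": -0.124,"fingers": 1},{"x": 0,"y": 0,"z": 0,"roll": -0.124,"fingers": 1},{"x": 0,"y": 0,"z": 0,"roll": -0.124,"fingers": 1},{"x": 0,"y": 0,"z": 0,"roll": -0.124,"fingers": 1},{"x": 0,"y": 0,"z": 0,"roll": -0.124,"fingers": 1},{"x": 0,"y": 0,"z": 0,"roll": -0.124,"fingers": 1},{"x": 0,"y": 0,"z": 0,"roll": -0.124,"fingers": 1},{"x": 0,"y": 0,"z": 0,"roll": -0.124,"fingers": 1},{"x": 0,"y": 0,"z": 0,"roll": -0.124,"fingers": 1},{"x": 0,"y": 0,"z": 0,"roll": -0.124,"fingers": 1},{"x": 0,"y": 0,"z": 0,"roll": -0.124,"fingers": 1},{"x": 0,"y": 0,"z": 0,"roll": -0.124,"fingers": 1},{"x": 0,"y": 0,"z": 0,"roll": -0.124,"fingers": 1},{"x": 0,"y": 0,"z": 0,"roll": -0.124,"fingers": 1},{"x": 0,"y": 0,"z": 0,"roll": -0.124,"fingers": 1},{"x": 0,"y": 0,"z": 0,"roll": -0.124,"fingers": 1},{"x": 0,"y": 0,"z": 0,"roll": -0.124,"fingers": 1}]}}

```text
clock: 3.37
eef_pos: [0.4328, -0.2907, 0.2647]
tool_rot: [0.255, 0.677, -0.254, 0.642]
ft_force: [-0.6, -0.3, 0.3]
grip_width: 0.0857
```

```bash
python3 -c "
from h import *
delta([.465,-.272,.169],np.pi/2-.105)"
```

```text
t 3.37 pos [ 0.4328 -0.2907  0.2647] F [-0.6481 -0.2752  0.2612] w 0.0857 q6 0.15
R
 [[-0.0447  0.6722  0.739 ]
 [ 0.0189  0.7402 -0.6721]
 [-0.9988 -0.016  -0.0458]] jaw ang 0.8335025589752062
tool shift [0.0945 0.037  0.0156]
world yaw err 0.6322937678196903 roll -0.6322937678196903
```

Emit:
{"fn": "arm_command", "kwargs": {"motion": [{"x": 0,"y": 0,"z": 0,"roll": 0,"fingers": 1},{"x": 0,"y": 0,"z": 0,"roll": 0,"fingers": 1},{"x": 0,"y": 0,"z": 0,"roll": 0,"fingers": 1},{"x": 0,"y": 0,"z": 0,"roll": 0,"fingers": 1}]}}

```text
clock: 3.7
eef_pos: [0.4283, -0.2931, 0.2637]
tool_rot: [0.257, 0.677, -0.257, 0.64]
ft_force: [1.0, 0.2, -0.3]
grip_width: 0.0852
```

```bash
python3 -c "
from h import *
delta([.465,-.272,.169],np.pi/2-.105);print(get_obs()['joint_pos'])"
```

```text
t 3.70 pos [ 0.4283 -0.2931  0.2637] F [ 1.0202  0.1621 -0.3127] w 0.0852 q6 0.15
R
 [[-0.0479  0.6773  0.7341]
 [ 0.0197  0.7355 -0.6773]
 [-0.9987 -0.018  -0.0486]] jaw ang 0.8265168341988818
tool shift [0.0932 0.0421 0.0173]
world yaw err 0.6392794925960148 roll -0.6392794925960148
[-0.594   0.3097  0.1806  1.4925 -0.0105  0.151 ]
```

Emit:
{"fn": "arm_command", "kwargs": {"motion": [{"x": 0,"y": 0,"z": 0,"roll": -0.125,"fingers": 1},{"x": 0,"y": 0,"z": 0,"roll": -0.125,"fingers": 1},{"x": 0,"y": 0,"z": 0,"roll": -0.125,"fingers": 1},{"x": 0,"y": 0,"z": 0,"roll": -0.125,"fingers": 1},{"x": 0,"y": 0,"z": 0,"roll": -0.12,"fingers": 1}]}}

```text
clock: 4.12
eef_pos: [0.4271, -0.2938, 0.2635]
tool_rot: [0.046, 0.723, -0.035, 0.688]
ft_force: [0.7, -0.4, 0.7]
grip_width: 0.0854
```

```bash
python3 -c "
from h import *
delta([.465,-.272,.235],np.pi/2-.105);print(get_obs()['joint_pos'],get_obs()['joint_vel'])"
```

```text
t 4.12 pos [ 0.4271 -0.2938  0.2635] F [ 0.7    -0.3864  0.7381] w 0.0854 q6 -0.48
R
 [[-0.0487  0.1149  0.9922]
 [ 0.0196  0.9933 -0.1141]
 [-0.9986  0.0139 -0.0507]] jaw ang 1.4556113369456194
tool shift [0.027  0.0256 0.0366]
world yaw err 0.010184989849277182 roll -0.010184989849277182
[-0.5961  0.3091  0.1791  1.4922 -0.0111 -0.4809] [-0.0027 -0.0006 -0.0032 -0.0012 -0.0005 -1.4873]
```

Emit:
{"fn": "arm_command", "kwargs": {"motion": [{"x": 0,"y": 0.0085,"z": 0.012,"roll": -0.01,"fingers": 1},{"x": 0,"y": 0.0085,"z": 0.012,"roll": 0,"fingers": 1},{"x": 0,"y": 0.0085,"z": 0.012,"roll": 0,"fingers": 1},{"x": 0,"y": 0,"z": 0,"roll": 0,"fingers": 1}]}}

```text
clock: 4.45
eef_pos: [0.4685, -0.2709, 0.262]
tool_rot: [0.046, 0.723, -0.034, 0.689]
ft_force: [-0.4, -0.1, -0.8]
grip_width: 0.0853
```

```bash
python3 -c "
from h import *
delta([.465,-.272,.169],np.pi/2-.105)"
```

```text
t 4.45 pos [ 0.4685 -0.2709  0.262 ] F [-0.4148 -0.13   -0.7681] w 0.0853 q6 -0.41
R
 [[-0.0476  0.1124  0.9925]
 [ 0.0198  0.9936 -0.1116]
 [-0.9987  0.0143 -0.0496]] jaw ang 1.4581212357968847
tool shift [ 0.093  -0.0028  0.0012]
world yaw err 0.007675090998011891 roll -0.007675090998011891
```

Emit:
{"fn": "arm_command", "kwargs": {"motion": [{"x": 0.023,"y": -0.001,"z": 0,"roll": 0,"fingers": 1},{"x": 0.023,"y": -0.001,"z": 0,"roll": 0,"fingers": 1},{"x": 0.02,"y": 0,"z": 0,"roll": 0,"fingers": 1},{"x": 0,"y": 0,"z": 0,"roll": 0,"fingers": 1}]}}

```text
clock: 4.78
eef_pos: [0.4699, -0.2698, 0.1949]
tool_rot: [0.046, 0.721, -0.036, 0.69]
ft_force: [-0.4, 0.4, -0.0]
grip_width: 0.0853
```

```bash
python3 -c "
from h import *
delta([.465,-.272,.169],np.pi/2-.105); snap('scene','s1'); crop('scene',0,0,1,1,1,'x') if 0 else crop('s1',120,80,280,260,3.3,'c6')"
```

```text
t 4.78 pos [ 0.4699 -0.2698  0.1949] F [-0.4483  0.4489 -0.0038] w 0.0853 q6 -0.40
R
 [[-0.0437  0.1154  0.9924]
 [ 0.0168  0.9932 -0.1148]
 [-0.9989  0.0117 -0.0453]] jaw ang 1.4551143382135683
tool shift [ 0.026  -0.003  -0.0034]
world yaw err 0.010681988581328294 roll -0.010681988581328294
```

View pics/c6.png

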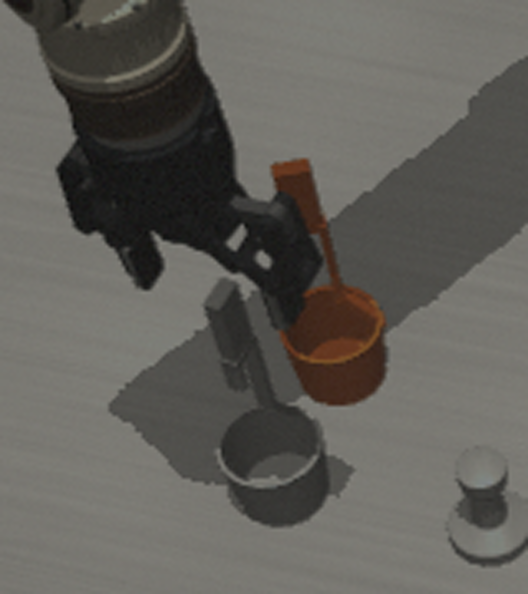

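The open fingers straddle the steel tab at crop (222,300). I'll lower the rest of the way and close.

Emit:
{"fn": "arm_command", "kwargs": {"motion": [{"x": 0.013,"y": -0.002,"z": -0.002,"roll": -0.01,"fingers": 1},{"x": 0.012,"y": -0.002,"z": -0.002,"roll": 0,"fingers": 1},{"x": 0,"y": 0,"z": 0,"roll": 0,"fingers": 1}]}}

```text
clock: 5.08
eef_pos: [0.4679, -0.2739, 0.1752]
tool_rot: [0.041, 0.719, -0.034, 0.693]
ft_force: [0.5, -0.3, -0.6]
grip_width: 0.0852
```

```bash
python3 -c "
from h import *
delta([.465,-.272,.169],np.pi/2-.105)"
```

```text
t 5.08 pos [ 0.4679 -0.2739  0.1752] F [ 0.4762 -0.2736 -0.5784] w 0.0852 q6 -0.42
R
 [[-0.037   0.1065  0.9936]
 [ 0.0127  0.9943 -0.106 ]
 [-0.9992  0.0087 -0.0382]] jaw ang 1.4641390218338046
tool shift [ 0.0064  0.0015 -0.0029]
world yaw err 0.0016573049610919544 roll -0.0016573049610919544
```

Emit:
{"fn": "arm_command", "kwargs": {"motion": [{"x": 0.007,"y": 0.0015,"z": -0.003,"roll": 0,"fingers": 1},{"x": 0,"y": 0,"z": 0,"roll": 0,"fingers": 0.3},{"x": 0,"y": 0,"z": 0,"roll": 0,"fingers": 0.1},{"x": 0,"y": 0,"z": 0,"roll": 0,"fingers": 0},{"x": 0,"y": 0,"z": 0,"roll": 0,"fingers": 0},{"x": 0,"y": 0,"z": 0,"roll": 0,"fingers": 0}]}}

```text
clock: 5.58
eef_pos: [0.468, -0.273, 0.174]
tool_rot: [0.041, 0.716, -0.036, 0.696]
ft_force: [-0.6, -0.2, -0.7]
grip_width: 0.0254
```

```bash
python3 -c "
from h import *
delta([.465,-.272,.169],np.pi/2-.105)"
```

```text
t 5.58 pos [ 0.468 -0.273  0.174] F [-0.5556 -0.1883 -0.6823] w 0.0254 q6 -0.42
R
 [[-0.0291  0.1081  0.9937]
 [ 0.0083  0.9941 -0.1079]
 [-0.9995  0.0052 -0.0298]] jaw ang 1.4625307012362156
tool shift [ 0.0051  0.0007 -0.0029]
world yaw err 0.003265625558680929 roll -0.003265625558680929
```

Emit:
{"fn": "arm_command", "kwargs": {"motion": [{"x": 0.005,"y": 0,"z": -0.002,"roll": 0,"fingers": 0},{"x": 0,"y": 0,"z": 0,"roll": 0,"fingers": 0},{"x": 0,"y": 0,"z": 0,"roll": 0,"fingers": 0},{"x": 0,"y": 0,"z": 0,"roll": 0,"fingers": 0}]}}

```text
clock: 5.92
eef_pos: [0.4669, -0.2732, 0.1702]
tool_rot: [0.04, 0.715, -0.036, 0.697]
ft_force: [1.7, -0.8, 1.4]
grip_width: 0.0115
```

```bash
python3 -c "
from h import *
delta([.465,-.272,.169],np.pi/2-.105)"
```

```text
t 5.92 pos [ 0.4669 -0.2732  0.1702] F [ 1.6541 -0.8467  1.4419] w 0.0115 q6 -0.42
R
 [[-0.0254  0.108   0.9938]
 [ 0.0066  0.9941 -0.1078]
 [-0.9997  0.0038 -0.026 ]] jaw ang 1.4626322490034789
tool shift [ 0.0012  0.001  -0.002 ]
world yaw err 0.0031640777914176965 roll -0.0031640777914176965
```

Emit:
{"fn": "arm_command", "kwargs": {"motion": [{"x": -0.01,"y": 0,"z": 0,"roll": 0,"fingers": 0},{"x": -0.02,"y": 0,"z": 0,"roll": 0,"fingers": 0},{"x": -0.025,"y": 0,"z": 0,"roll": 0,"fingers": 0},{"x": -0.025,"y": 0,"z": 0,"roll": 0,"fingers": 0},{"x": -0.02,"y": 0,"z": 0,"roll": 0,"fingers": 0},{"x": -0.01,"y": 0,"z": 0,"roll": 0,"fingers": 0},{"x": 0,"y": 0,"z": 0,"roll": 0,"fingers": 0}]}}

```text
clock: 6.5
eef_pos: [0.4661, -0.2723, 0.2824]
tool_rot: [0.042, 0.72, -0.034, 0.692]
ft_force: [-0.6, -0.1, -2.5]
grip_width: 0.0112
```

```bash
python3 -c "
from h import *
delta([.449,.162,.283],np.pi/2+.124); print(get_obs()['ft_torque']);snap('scene','s2'); crop('s2',80,50,320,250,3,'c7')"
```

```text
t 6.50 pos [ 0.4661 -0.2723  0.2824] F [-0.582  -0.0593 -2.4727] w 0.0112 q6 -0.42
R
 [[-0.0379  0.1086  0.9934]
 [ 0.0132  0.994  -0.1082]
 [-0.9992  0.009  -0.0391]] jaw ang 1.461928732877865
tool shift [ 0.0057  0.4299 -0.064 ]
world yaw err 0.2328675939170317 roll -0.2328675939170317
[-0.1165 -0.134   0.0004]
```

View pics/c7.png

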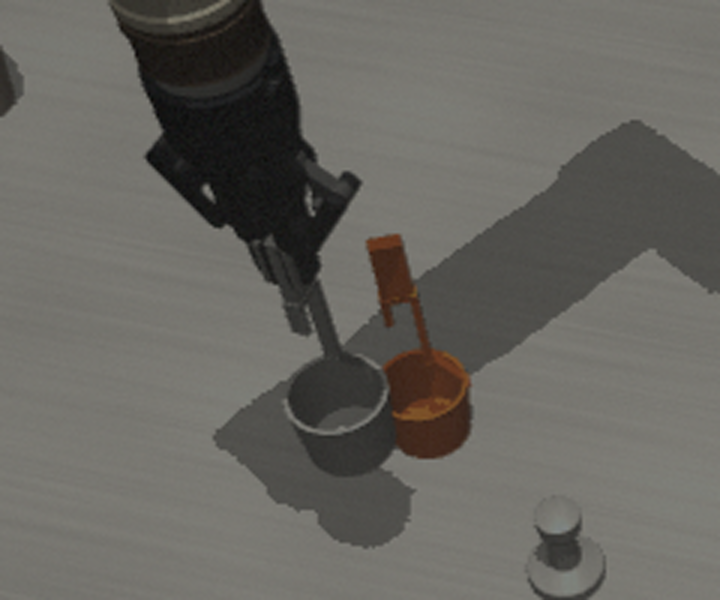

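Emit:
{"fn": "arm_command", "kwargs": {"motion": [{"x": 0,"y": 0.015,"z": -0.001,"roll": -0.018,"fingers": 0},{"x": 0,"y": 0.03,"z": -0.001,"roll": -0.018,"fingers": 0},{"x": 0,"y": 0.033,"z": -0.001,"roll": -0.018,"fingers": 0},{"x": 0,"y": 0.033,"z": -0.001,"roll": -0.018,"fingers": 0},{"x": 0,"y": 0.033,"z": -0.001,"roll": -0.018,"fingers": 0},{"x": 0,"y": 0.033,"z": -0.001,"roll": -0.018,"fingers": 0},{"x": 0,"y": 0.033,"z": -0.001,"roll": -0.018,"fingers": 0},{"x": 0,"y": 0.033,"z": -0.001,"roll": -0.018,"fingers": 0},{"x": 0,"y": 0.033,"z": -0.001,"roll": -0.018,"fingers": 0},{"x": 0,"y": 0.033,"z": -0.001,"roll": -0.018,"fingers": 0},{"x": 0,"y": 0.033,"z": -0.001,"roll": -0.018,"fingers": 0},{"x": 0,"y": 0.03,"z": -0.001,"roll": -0.018,"fingers": 0},{"x": 0,"y": 0.02,"z": 0,"roll": -0.018,"fingers": 0},{"x": 0,"y": 0,"z": 0,"roll": 0,"fingers": 0}]}}

```text
clock: 7.72
eef_pos: [0.4364, 0.142, 0.2697]
tool_rot: [-0.041, 0.731, 0.058, 0.679]
ft_force: [-0.3, -1.3, -1.8]
grip_width: 0.0111
```

```bash
python3 -c "
from h import *
delta([.449,.162,.283],np.pi/2+.124); snap('scene','s3');snap('top','t3');delta([.449,.162,.283],np.pi/2+.124)"
```

```text
t 7.72 pos [0.4364 0.142  0.2697] F [-0.3393 -1.3426 -1.8285] w 0.0111 q6 0.15
R
 [[-0.0744 -0.1386  0.9876]
 [ 0.0194  0.9899  0.1404]
 [-0.997   0.0296 -0.071 ]] jaw ang 1.7098628171395092
tool shift [-0.0138  0.0184  0.0143]
world yaw err -0.015066490344612493 roll 0.015066490344612493
t 7.82 pos [0.4368 0.1392 0.2697] F [-0.3931 -0.5231 -1.9399] w 0.0115 q6 0.15
R
 [[-0.0745 -0.1353  0.988 ]
 [ 0.0172  0.9904  0.1369]
 [-0.9971  0.0272 -0.0714]] jaw ang 1.7065515982107444
tool shift [-0.0138  0.0213  0.0143]
world yaw err -0.011755271415847757 roll 0.011755271415847757
```

View pics/s3.png

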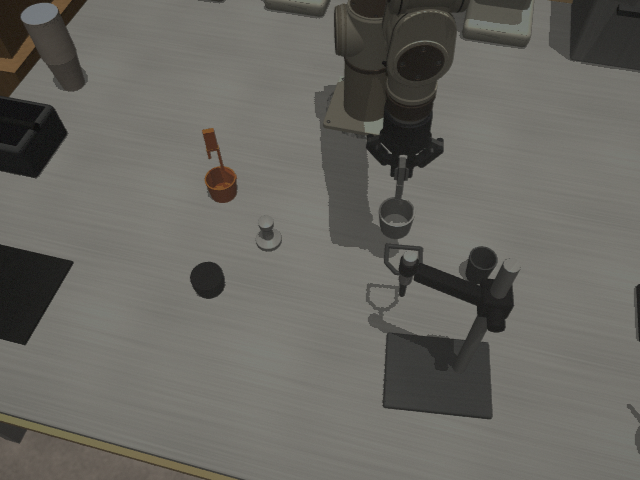

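View pics/t3.png

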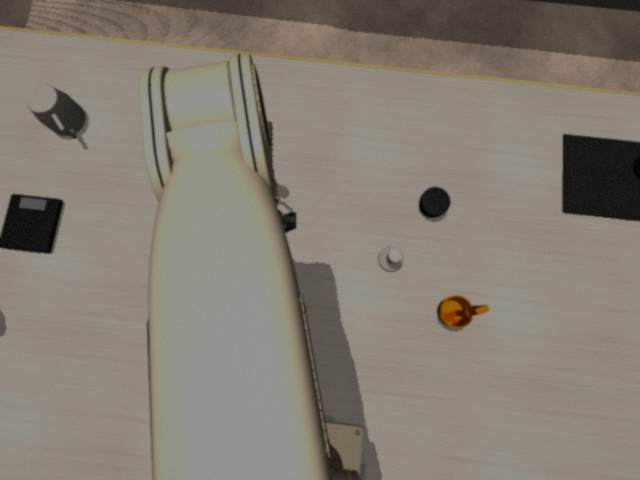

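```bash
cat >> h.py <<'E'
RG=Ro.from_quat([.040,.715,-.036,.697]).as_matrix(); PG=np.array([.4669,-.2732,.1702])
CR=Ro.from_euler('z',-.108).as_matrix(); CP=np.array([.4655,-.2727,0])
SY=.124; SR=Ro.from_euler('z',SY).as_matrix(); SP=np.array([.5384,.173,0])
def caddy():
    o=get_obs(); R=Ro.from_quat(o['tool_rot']).as_matrix(); D=R@RG.T
    C=D@CR; P=o['eef_pos']+D@(CP-PG)
    loc=lambda X: SR.T@(P+C@np.array(X)/1000-SP)*1000
    print('t %.2f TCP'%o['clock'],o['eef_pos'],'F',o['ft_force'],'w %.4f'%o['grip_width'])
    rel=SR.T@C
    print('caddy rpy in stand (deg)',Ro.from_matrix(rel).as_euler('xyz',degrees=True))
    print('stand mm: hook',loc([0,0,150]),'tip',loc([10.5,0,128]),'shank',loc([-10.5,0,128]),'rim+x',loc([36,0,55]),'bottom',loc([0,0,0]),'tcp',SR.T@(o['eef_pos']-SP)*1000)
    print('stand axes in tool: x',R.T@SR[:,0],'y',R.T@SR[:,1],'z',R.T@[0,0,1])
E
python3 - <<'E'
from h import *
caddy()
crop('s3',350,120,450,320,3,'c8')
print(proj('s3',[.5384,.173,.209]))
E
```

```text
t 7.82 TCP [0.4368 0.1392 0.2697] F [-0.3931 -0.5231 -1.9399] w 0.0115
caddy rpy in stand (deg) [1.3143 2.6234 0.722 ]
stand mm: hook [-107.4138  -20.1686  249.5522] tip [-97.9386 -19.5445 227.1004] shank [-118.9149  -19.8089  228.0616] rim+x [-75.8285 -17.5914 153.029 ] bottom [-114.3204  -16.8148   99.7488] tcp [-105.0356  -20.9481  269.6516]
stand axes in tool: x [-0.0718 -0.0118  0.9974] y [0.0263 0.9996 0.0137] z [-0.9971  0.0272 -0.0714]
[403.4307 245.2846]
```

View pics/c8.png

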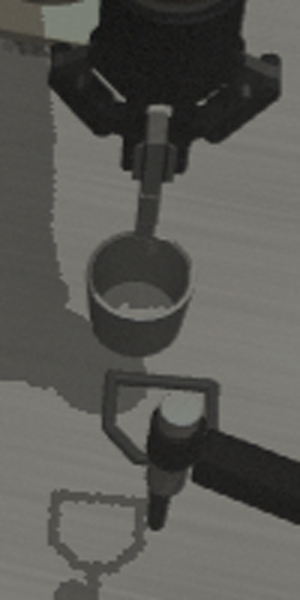

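Emit:
{"fn": "arm_command", "kwargs": {"motion": [{"x": 0,"y": 0.008,"z": 0.01,"roll": 0.006,"fingers": 0},{"x": -0.001,"y": 0.008,"z": 0.015,"roll": 0.006,"fingers": 0},{"x": -0.001,"y": 0,"z": 0.015,"roll": 0,"fingers": 0},{"x": -0.001,"y": 0,"z": 0.005,"roll": 0,"fingers": 0},{"x": 0,"y": 0,"z": 0,"roll": 0,"fingers": 0}]}}

```text
clock: 8.23
eef_pos: [0.4806, 0.1585, 0.2673]
tool_rot: [-0.034, 0.733, 0.048, 0.678]
ft_force: [-0.6, 0.2, -1.8]
grip_width: 0.0112
```

```bash
python3 -c "
from h import *
caddy()"
```

```text
t 8.23 TCP [0.4806 0.1585 0.2673] F [-0.5592  0.2087 -1.8191] w 0.0112
caddy rpy in stand (deg) [ 1.1462  2.8982 -0.392 ]
stand mm: hook [-61.6293  -6.4201 247.2174] tip [-52.252   -6.0442 224.7191] shank [-73.2247  -5.9007 225.7809] rim+x [-30.4654  -4.733  150.5377] bottom [-69.1912  -3.3678  97.4393] tcp [-59.1698  -7.1872 267.3075]
stand axes in tool: x [-0.0761  0.0077  0.9971] y [ 0.0248  0.9997 -0.0058] z [-0.9968  0.0243 -0.0762]
```

Emit:
{"fn": "arm_command", "kwargs": {"motion": [{"x": -0.002,"y": 0.002,"z": 0.013,"roll": 0,"fingers": 0},{"x": -0.002,"y": 0.002,"z": 0.015,"roll": 0,"fingers": 0},{"x": -0.002,"y": 0.001,"z": 0.013,"roll": 0,"fingers": 0},{"x": -0.001,"y": 0,"z": 0.008,"roll": 0,"fingers": 0},{"x": 0,"y": 0,"z": 0,"roll": 0,"fingers": 0}]}}

```text
clock: 8.65
eef_pos: [0.5292, 0.1649, 0.269]
tool_rot: [-0.032, 0.735, 0.045, 0.676]
ft_force: [0.8, 0.6, -1.3]
grip_width: 0.0111
```

```bash
python3 -c "
from h import *
caddy()
snap('scene','s4');crop('s4',340,140,500,320,3.3,'c9');snap('wrist','w4')"
```

```text
t 8.65 TCP [0.5292 0.1649 0.269 ] F [ 0.7976  0.6066 -1.2658] w 0.0111
caddy rpy in stand (deg) [ 1.0694  3.2507 -0.8613]
stand mm: hook [-12.7135  -6.1202 248.9606] tip [ -3.4726  -5.8485 226.4045] shank [-24.4364  -5.5333 227.5952] rim+x [ 17.8658  -4.8067 152.0886] bottom [-21.1746  -3.1932  99.2281] tcp [-10.1364  -6.8821 269.0362]
stand axes in tool: x [-0.082   0.0159  0.9965] y [ 0.0242  0.9996 -0.014 ] z [-0.9963  0.0229 -0.0824]
```

View pics/c9.png

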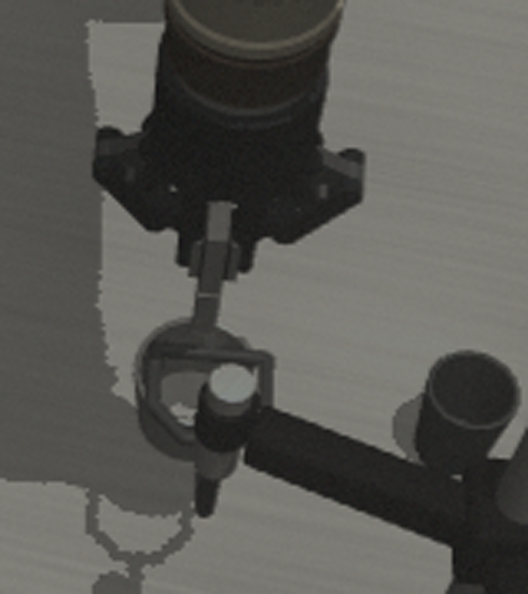

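View pics/w4.png

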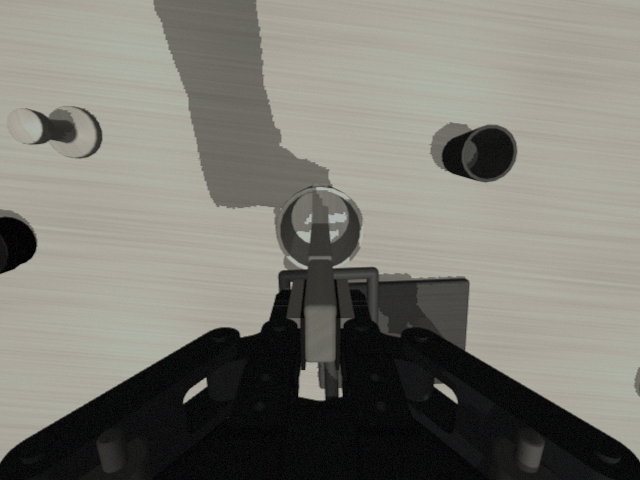

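```bash
python3 -c "
from h import *
crop('w4',260,180,400,320,4.2,'c10'); crop('s4',370,190,440,270,7,'c11')"
```

```text
(no output)
```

View pics/c10.png

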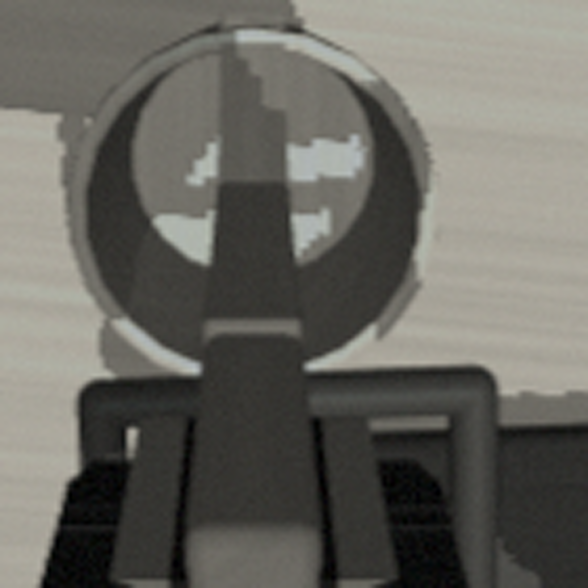

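View pics/c11.png

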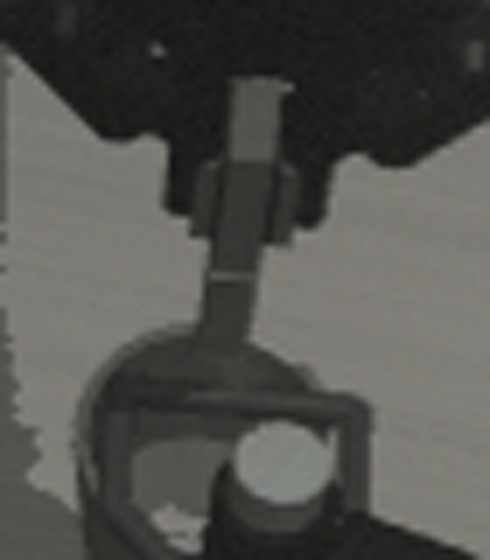

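```bash
python3 -c "
from h import *
w=lambda x,y:('w4',260+x/4.2,180+y/4.2)
c=tri(w(290,391),('scene0',404.6,246.5),('top0',256.9,188.8));print(c)
print(tri(w(290,391),('scene0',404.6,246.5)))
print(onz(*w(290,391),.205),SP)
print('edges at z .205', [SR.T@(onz(*w(x,y),.205)-SP)*1000 for x,y in((290,371),(290,411),(84,397),(493,385))])
"
```

```text
(array([0.538 , 0.1731, 0.2043]), [array([-0.3235,  0.733 ]), array([-1.3354,  0.0547]), array([-1.3488,  0.3156])])
(array([0.5374, 0.1744, 0.2043]), [array([1.6054, 0.0356]), array([-0.6011, -0.0569])])
[0.5373 0.1732 0.205 ] [0.5384 0.173  0.    ]
edges at z .205 [array([ -4.3676,   0.4086, 205.    ]), array([  2.2435,   0.3368, 205.    ]), array([ -0.8758, -32.0575, 205.    ]), array([ -1.2815,  32.5017, 205.    ])]
```

Emit:
{"fn": "arm_command", "kwargs": {"motion": [{"x": -0.001,"y": 0.003,"z": 0.006,"roll": -0.01,"fingers": 0},{"x": -0.001,"y": 0.003,"z": 0.006,"roll": 0,"fingers": 0},{"x": 0,"y": 0,"z": 0,"roll": 0,"fingers": 0},{"x": 0,"y": 0,"z": 0,"roll": 0,"fingers": 0}]}}

```text
clock: 9.08
eef_pos: [0.5382, 0.1719, 0.271]
tool_rot: [-0.035, 0.736, 0.049, 0.675]
ft_force: [0.7, 0.1, -2.5]
grip_width: 0.0113
```

```bash
python3 -c "
from h import *
caddy()"
```

```text
t 9.08 TCP [0.5382 0.1719 0.271 ] F [ 0.6879  0.1499 -2.4963] w 0.0113
caddy rpy in stand (deg) [ 1.1283  3.3778 -0.2768]
stand mm: hook [ -3.0113  -0.3512 250.8964] tip [  6.1765   0.0377 228.3202] shank [-14.7868   0.1389 229.5575] rim+x [ 27.3385   1.3729 153.9587] bottom [-11.8332   2.6452 101.186 ] tcp [ -0.3821  -1.1078 270.9654]
stand axes in tool: x [-0.0844  0.0058  0.9964] y [ 0.0244  0.9997 -0.0038] z [-0.9961  0.024  -0.0846]
```

Emit:
{"fn": "arm_command", "kwargs": {"motion": [{"x": 0.005,"y": 0,"z": 0.003,"roll": 0,"fingers": 0},{"x": 0.008,"y": 0,"z": 0.001,"roll": 0,"fingers": 0},{"x": 0,"y": 0,"z": 0,"roll": 0,"fingers": 0}]}}

```text
clock: 9.33
eef_pos: [0.5411, 0.1729, 0.257]
tool_rot: [-0.036, 0.735, 0.049, 0.675]
ft_force: [0.3, 0.2, -2.8]
grip_width: 0.0114
```

```bash
python3 -c "
from h import *
caddy();snap('wrist','w5');crop('w5',240,180,400,320,4.2,'c12')"
```

```text
t 9.33 TCP [0.5411 0.1729 0.257 ] F [ 0.2507  0.1951 -2.7651] w 0.0114
caddy rpy in stand (deg) [ 1.1349  3.3243 -0.237 ]
stand mm: hook [  0.0475   0.3708 236.8831] tip [  9.2561   0.7685 214.3156] shank [-11.7084   0.8552 215.5333] rim+x [ 30.4867   2.1266 139.974 ] bottom [-8.6366  3.3778 87.1649] tcp [  2.6584  -0.3862 256.9545]
stand axes in tool: x [-0.0835  0.0051  0.9965] y [ 0.0244  0.9997 -0.0031] z [-0.9962  0.0241 -0.0836]
```

View pics/c12.png

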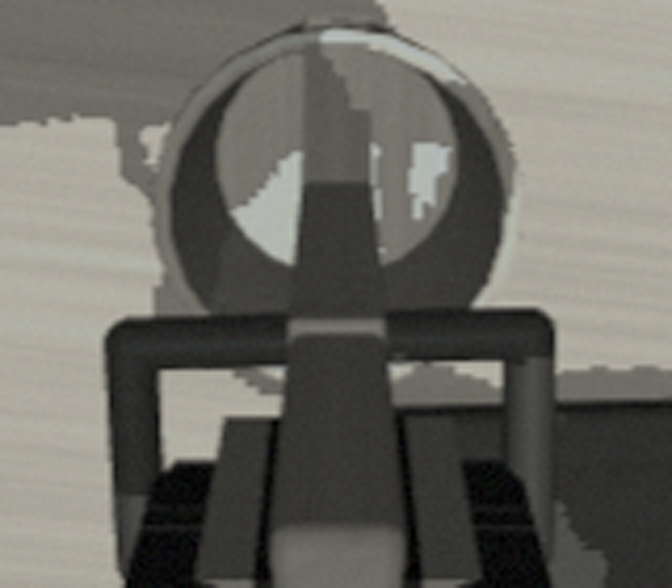

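```bash
python3 -c "
from h import *
w=lambda x,y:('w5',240+x/4.2,180+y/4.2)
print([SR.T@(onz(*w(x,y),.205)-SP)*1000 for x,y in((330,337),(330,316),(330,360),(107,343),(553,333))])
# check hook model: white edge = caddy (-13.5,0,155)
o=get_obs(); R=Ro.from_quat(o['tool_rot']).as_matrix(); D=R@RG.T
P=o['eef_pos']+D@(CP-PG)
for X in([-13.5,0,155],[-13.5,6,155],[-13.5,-6,155],[-12,6,207],[-12,-6,207]):
    p=proj('w5',P+D@CR@np.array(X)/1000); print(X,(p-[240,180])*4.2)
"
```

```text
[array([ -0.0587,   0.005 , 205.    ]), array([ -3.264 ,   0.0261, 205.    ]), array([  3.4758,  -0.0182, 205.    ]), array([  0.4308, -32.7606, 205.    ]), array([ -0.2442,  32.9878, 205.    ])]
[-13.5, 0, 155] [338.7008 322.734 ]
[-13.5, 6, 155] [389.201 322.647]
[-13.5, -6, 155] [288.1834 322.8212]
[-12, 6, 207] [414.9424 544.072 ]
[-12, -6, 207] [270.9959 544.4281]
```

Emit:
{"fn": "arm_command", "kwargs": {"motion": [{"x": 0.005,"y": 0,"z": 0.0015,"roll": 0,"fingers": 0},{"x": 0.008,"y": 0,"z": 0.001,"roll": 0,"fingers": 0},{"x": 0.006,"y": 0,"z": 0,"roll": 0,"fingers": 0},{"x": 0,"y": 0,"z": 0,"roll": 0,"fingers": 0}]}}

```text
clock: 9.72
eef_pos: [0.5417, 0.1735, 0.2364]
tool_rot: [-0.036, 0.735, 0.049, 0.675]
ft_force: [0.5, 1.5, -2.4]
grip_width: 0.0111
```

```bash
python3 -c "
from h import *
caddy()"
```

```text
t 9.72 TCP [0.5417 0.1735 0.2364] F [ 0.5404  1.4603 -2.4056] w 0.0111
caddy rpy in stand (deg) [ 1.1354  3.3187 -0.2388]
stand mm: hook [  0.7582   0.8127 216.2892] tip [  9.969    1.2103 193.7225] shank [-10.9956   1.2976 194.9382] rim+x [ 31.2069   2.5683 119.3831] bottom [-7.9111  3.8212 66.5701] tcp [  3.3671   0.0554 236.3608]
stand axes in tool: x [-0.0834  0.0052  0.9965] y [ 0.0244  0.9997 -0.0031] z [-0.9962  0.0241 -0.0835]
```

Emit:
{"fn": "arm_command", "kwargs": {"motion": [{"x": 0.003,"y": 0,"z": 0,"roll": 0,"fingers": 0},{"x": 0.003,"y": 0,"z": 0,"roll": 0,"fingers": 0}]}}

```text
clock: 9.88
eef_pos: [0.541, 0.1735, 0.2297]
tool_rot: [-0.036, 0.735, 0.049, 0.675]
ft_force: [0.4, -0.2, -1.7]
grip_width: 0.0109
```

```bash
python3 -c "
from h import *
caddy()"
```

```text
t 9.88 TCP [0.541  0.1735 0.2297] F [ 0.4212 -0.209  -1.6879] w 0.0109
caddy rpy in stand (deg) [ 1.1328  3.343  -0.2421]
stand mm: hook [  0.0317   0.9295 209.6756] tip [  9.233    1.3256 187.1051] shank [-11.7311   1.4142 188.3296] rim+x [ 30.4395   2.6791 112.7566] bottom [-8.7009  3.9318 59.9601] tcp [  2.6491   0.173  229.7462]
stand axes in tool: x [-0.0839  0.0052  0.9965] y [ 0.0244  0.9997 -0.0032] z [-0.9962  0.024  -0.084 ]
```

Emit:
{"fn": "arm_command", "kwargs": {"motion": [{"x": 0.003,"y": 0,"z": 0,"roll": 0,"fingers": 0},{"x": 0.003,"y": 0,"z": 0,"roll": 0,"fingers": 0}]}}

```text
clock: 10.05
eef_pos: [0.5407, 0.1736, 0.2237]
tool_rot: [-0.036, 0.735, 0.049, 0.675]
ft_force: [0.1, -0.4, 1.4]
grip_width: 0.0111
```

```bash
python3 -c "
from h import *
caddy()"
```

```text
t 10.05 TCP [0.5407 0.1736 0.2237] F [ 0.1439 -0.3758  1.4402] w 0.0111
caddy rpy in stand (deg) [ 1.1345  3.2845 -0.2462]
stand mm: hook [ -0.2528   1.0448 203.6169] tip [  8.9716   1.4407 181.0557] shank [-11.9938   1.5308 182.2589] rim+x [ 30.254    2.7946 106.7289] bottom [-8.8324  4.0515 53.8926] tcp [  2.3441   0.2876 223.6901]
stand axes in tool: x [-0.0828  0.0053  0.9965] y [ 0.0244  0.9997 -0.0033] z [-0.9963  0.0241 -0.0829]
```

Contact: Fz went from -2.4 to +1.4 N, which fits the hanger's friction. A quick check that the hook is on the bar.

```bash
python3 -c "
from h import *
snap('wrist','w6');crop('w6',240,180,400,320,4.2,'c13')"
```

```text
(no output)
```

View pics/c13.png

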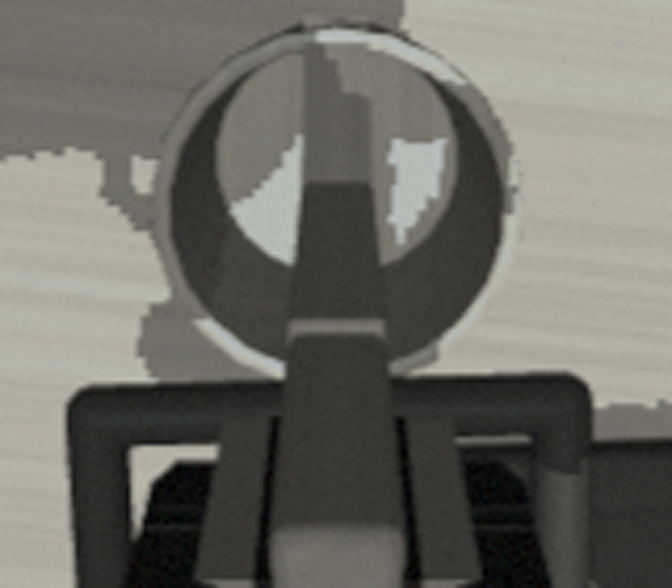

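Emit:
{"fn": "arm_command", "kwargs": {"motion": [{"x": 0.004,"y": 0,"z": 0,"roll": 0,"fingers": 0},{"x": 0.004,"y": 0,"z": 0,"roll": 0,"fingers": 0},{"x": 0.003,"y": 0,"z": 0,"roll": 0,"fingers": 0}]}}

```text
clock: 10.35
eef_pos: [0.5406, 0.1736, 0.214]
tool_rot: [-0.035, 0.734, 0.049, 0.677]
ft_force: [-0.9, -1.4, 1.1]
grip_width: 0.0113
```

```bash
python3 -c "
from h import *
caddy()"
```

```text
t 10.35 TCP [0.5406 0.1736 0.214 ] F [-0.8693 -1.38    1.0543] w 0.0113
caddy rpy in stand (deg) [ 1.1293  3.0441 -0.262 ]
stand mm: hook [ -0.2218   1.0561 193.9322] tip [  9.0971   1.447  171.4099] shank [-11.873    1.543  172.5252] rim+x [30.6916  2.787  97.1729] bottom [-8.1725  4.0488 44.173 ] tcp [  2.2906   0.3003 214.0162]
stand axes in tool: x [-0.0786  0.0054  0.9969] y [ 0.0243  0.9997 -0.0035] z [-0.9966  0.024  -0.0788]
```

Emit:
{"fn": "arm_command", "kwargs": {"motion": [{"x": 0.002,"y": 0,"z": 0,"roll": 0,"fingers": 0},{"x": 0.002,"y": 0,"z": 0,"roll": 0,"fingers": 0},{"x": 0.002,"y": 0,"z": 0,"roll": 0,"fingers": 0}]}}

```text
clock: 10.6
eef_pos: [0.5406, 0.1736, 0.208]
tool_rot: [-0.035, 0.733, 0.049, 0.678]
ft_force: [1.3, -0.6, 1.7]
grip_width: 0.0113
```

Emit:
{"fn": "arm_command", "kwargs": {"motion": [{"x": 0.002,"y": 0,"z": 0,"roll": 0,"fingers": 0}]}}

```text
clock: 10.68
eef_pos: [0.5406, 0.1736, 0.206]
tool_rot: [-0.035, 0.733, 0.049, 0.678]
ft_force: [0.1, -0.5, 1.4]
grip_width: 0.0113
```

Emit:
{"fn": "arm_command", "kwargs": {"motion": [{"x": 0.002,"y": 0,"z": 0,"roll": 0,"fingers": 0}]}}

```text
clock: 10.77
eef_pos: [0.5406, 0.1736, 0.2039]
tool_rot: [-0.035, 0.733, 0.049, 0.678]
ft_force: [0.7, -0.2, 1.5]
grip_width: 0.0115
```

Emit:
{"fn": "arm_command", "kwargs": {"motion": [{"x": 0.0015,"y": 0,"z": 0,"roll": 0,"fingers": 0}]}}

```text
clock: 10.85
eef_pos: [0.5406, 0.1736, 0.2023]
tool_rot: [-0.035, 0.732, 0.049, 0.678]
ft_force: [-0.9, -1.5, 11.7]
grip_width: 0.011
```

Emit:
{"fn": "arm_command", "kwargs": {"motion": [{"x": 0.0015,"y": 0,"z": 0,"roll": 0,"fingers": 0}]}}

```text
clock: 10.93
eef_pos: [0.5407, 0.1736, 0.2023]
tool_rot: [-0.035, 0.732, 0.049, 0.679]
ft_force: [-2.5, -2.1, 15.4]
grip_width: 0.0114
```

Emit:
{"fn": "arm_command", "kwargs": {"motion": [{"x": 0.0015,"y": 0,"z": 0,"roll": 0,"fingers": 0}]}}

```text
clock: 11.02
eef_pos: [0.5406, 0.1736, 0.2023]
tool_rot: [-0.035, 0.731, 0.049, 0.679]
ft_force: [-3.9, -1.7, 9.7]
grip_width: 0.0111
```

Emit:
{"fn": "arm_command", "kwargs": {"motion": [{"x": 0.0015,"y": 0,"z": 0,"roll": 0,"fingers": 0}]}}

```text
clock: 11.1
eef_pos: [0.5406, 0.1736, 0.2024]
tool_rot: [-0.035, 0.731, 0.049, 0.68]
ft_force: [-2.0, -1.9, 9.3]
grip_width: 0.0111
```

Emit:
{"fn": "arm_command", "kwargs": {"motion": [{"x": 0.0018,"y": 0,"z": 0,"roll": 0,"fingers": 0}]}}

```text
clock: 11.18
eef_pos: [0.5406, 0.1736, 0.2023]
tool_rot: [-0.035, 0.73, 0.049, 0.68]
ft_force: [-2.5, -1.3, 11.0]
grip_width: 0.0113
```

Emit:
{"fn": "arm_command", "kwargs": {"motion": [{"x": 0.0019,"y": 0,"z": 0,"roll": 0,"fingers": 0}]}}

```text
clock: 11.27
eef_pos: [0.5405, 0.1736, 0.2023]
tool_rot: [-0.035, 0.73, 0.049, 0.681]
ft_force: [-3.0, -2.0, 10.9]
grip_width: 0.0112
```

Emit:
{"fn": "arm_command", "kwargs": {"motion": [{"x": 0.0019,"y": 0,"z": 0,"roll": 0,"fingers": 0}]}}

```text
clock: 11.35
eef_pos: [0.5405, 0.1736, 0.2023]
tool_rot: [-0.034, 0.729, 0.049, 0.682]
ft_force: [-2.4, -3.1, 10.2]
grip_width: 0.0114
```

Emit:
{"fn": "arm_command", "kwargs": {"motion": [{"x": 0.0022,"y": 0,"z": 0,"roll": 0,"fingers": 0}]}}

```text
clock: 11.43
eef_pos: [0.5405, 0.1736, 0.2023]
tool_rot: [-0.034, 0.728, 0.05, 0.683]
ft_force: [-2.8, -1.7, 12.1]
grip_width: 0.0114
```

Emit:
{"fn": "arm_command", "kwargs": {"motion": [{"x": 0.0023,"y": 0,"z": 0,"roll": 0,"fingers": 0},{"x": 0.0023,"y": 0,"z": 0,"roll": 0,"fingers": 0}]}}

```text
clock: 11.6
eef_pos: [0.5404, 0.1736, 0.2023]
tool_rot: [-0.034, 0.727, 0.05, 0.684]
ft_force: [-1.6, -2.2, 12.2]
grip_width: 0.0113
```

Emit:
{"fn": "arm_command", "kwargs": {"motion": [{"x": 0.0023,"y": 0,"z": 0,"roll": 0,"fingers": 0}]}}

```text
clock: 11.68
eef_pos: [0.5403, 0.1735, 0.2023]
tool_rot: [-0.034, 0.726, 0.05, 0.685]
ft_force: [-3.4, -2.1, 12.0]
grip_width: 0.0112
```

Emit:
{"fn": "arm_command", "kwargs": {"motion": [{"x": 0.0024,"y": 0,"z": 0,"roll": 0,"fingers": 0},{"x": 0.0024,"y": 0,"z": 0,"roll": 0,"fingers": 0}]}}

```text
clock: 11.85
eef_pos: [0.5403, 0.1735, 0.2023]
tool_rot: [-0.033, 0.724, 0.05, 0.687]
ft_force: [-3.5, -2.1, 12.6]
grip_width: 0.0113
```

Emit:
{"fn": "arm_command", "kwargs": {"motion": [{"x": 0.0024,"y": 0,"z": 0,"roll": 0,"fingers": 0},{"x": 0.0024,"y": 0,"z": 0,"roll": 0,"fingers": 0}]}}

```text
clock: 12.02
eef_pos: [0.5402, 0.1735, 0.2023]
tool_rot: [-0.033, 0.723, 0.051, 0.689]
ft_force: [-3.7, -2.3, 11.6]
grip_width: 0.0113
```

Emit:
{"fn": "arm_command", "kwargs": {"motion": [{"x": 0.0024,"y": 0,"z": 0,"roll": 0,"fingers": 0},{"x": 0.0024,"y": 0,"z": 0,"roll": 0,"fingers": 0}]}}

```text
clock: 12.18
eef_pos: [0.5401, 0.1735, 0.2023]
tool_rot: [-0.033, 0.721, 0.051, 0.69]
ft_force: [-3.7, -1.8, 12.2]
grip_width: 0.0115
```

```bash
python3 -c "
from h import *
caddy()"
```

```text
t 12.18 TCP [0.5401 0.1735 0.2023] F [-3.7318 -1.7599 12.183 ] w 0.0115
caddy rpy in stand (deg) [ 1.3841  0.9034 -0.3601]
stand mm: hook [ -0.0449   1.1175 182.1364] tip [ 10.1102   1.5851 159.98  ] shank [-10.8868   1.717  160.3111] rim+x [34.467   3.1953 86.6083] bottom [-2.3863  4.7554 32.1988] tcp [  1.7136   0.2724 202.2968]
stand axes in tool: x [-0.0413  0.0063  0.9991] y [ 0.0287  0.9996 -0.0051] z [-0.9987  0.0284 -0.0415]
```

Vertical pull on the hanger was about 14.5 N for 0.8 s. Now I'll ease off.

Emit:
{"fn": "arm_command", "kwargs": {"motion": [{"x": 0.0012,"y": 0,"z": 0,"roll": 0,"fingers": 0},{"x": 0.0005,"y": 0,"z": 0,"roll": 0,"fingers": 0},{"x": 0,"y": 0,"z": 0,"roll": 0,"fingers": 0}]}}

```text
clock: 12.43
eef_pos: [0.5398, 0.1734, 0.2026]
tool_rot: [-0.032, 0.72, 0.051, 0.691]
ft_force: [-0.2, -0.9, 1.1]
grip_width: 0.0114
```

```bash
python3 -c "
from h import *
caddy()"
```

```text
t 12.43 TCP [0.5398 0.1734 0.2026] F [-0.1651 -0.939   1.1356] w 0.0114
caddy rpy in stand (deg) [ 1.4052  0.7637 -0.3674]
stand mm: hook [ -0.2193   1.0825 182.4465] tip [  9.9898   1.5566 160.3151] shank [-11.0079   1.6912 160.595 ] rim+x [34.5258  3.1894 87.0037] bottom [-2.1945  4.7737 32.5049] tcp [  1.4899   0.2301 202.6109]
stand axes in tool: x [-0.0389  0.0064  0.9992] y [ 0.029   0.9996 -0.0053] z [-0.9988  0.0288 -0.039 ]
```

Emit:
{"fn": "arm_command", "kwargs": {"motion": [{"x": 0,"y": 0,"z": 0,"roll": 0,"fingers": 0.12},{"x": 0,"y": 0,"z": 0,"roll": 0,"fingers": 0.14},{"x": 0,"y": 0,"z": 0,"roll": 0,"fingers": 0.16},{"x": 0,"y": 0,"z": 0,"roll": 0,"fingers": 0.18},{"x": 0,"y": 0,"z": 0,"roll": 0,"fingers": 0.22},{"x": 0,"y": 0,"z": 0,"roll": 0,"fingers": 0.26}]}}

```text
clock: 12.93
eef_pos: [0.5391, 0.1741, 0.2002]
tool_rot: [-0.032, 0.721, 0.052, 0.69]
ft_force: [0.0, 0.7, 0.5]
grip_width: 0.0226
```

```bash
python3 -c "
from h import *
delta([.5384,.173,.29],np.pi/2+SY);snap('scene','s7');crop('s7',340,140,500,320,3.3,'c14');snap('wrist','w7');crop('w7',200,150,440,390,2.4,'c15')"
```

```text
t 12.93 pos [0.5391 0.1741 0.2002] F [0.024  0.7259 0.5066] w 0.0226 q6 0.17
R
 [[-0.0463 -0.1177  0.992 ]
 [ 0.0245  0.9926  0.1189]
 [-0.9986  0.0298 -0.043 ]] jaw ang 1.6887925423297698
tool shift [-0.0897  0.0017 -0.0047]
world yaw err 0.006003784465126838 roll -0.006003784465126838
```

View pics/c14.png

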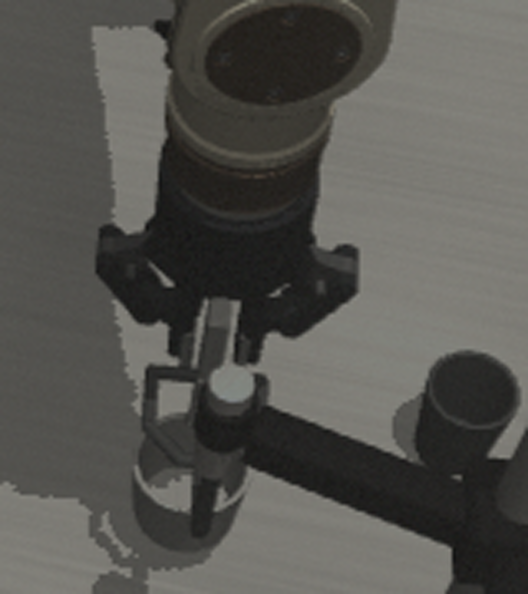

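View pics/c15.png

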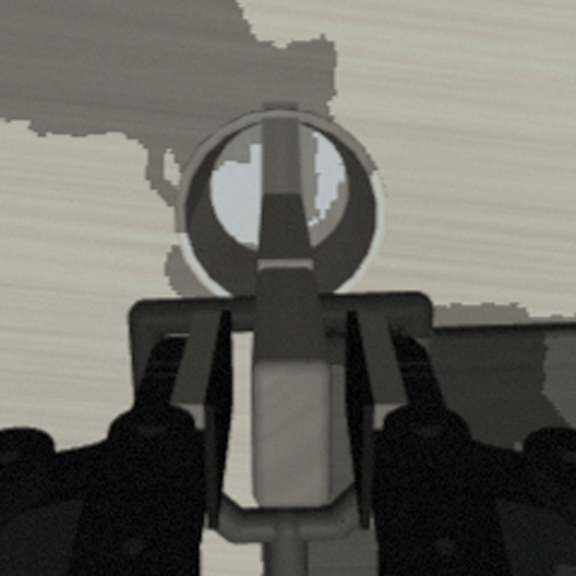

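Emit:
{"fn": "arm_command", "kwargs": {"motion": [{"x": 0,"y": 0.001,"z": 0,"roll": 0,"fingers": 0.35},{"x": 0,"y": 0,"z": 0,"roll": 0,"fingers": 0.45},{"x": -0.002,"y": 0,"z": 0,"roll": 0,"fingers": 0.5},{"x": -0.006,"y": 0,"z": 0,"roll": 0,"fingers": 0.5},{"x": -0.01,"y": 0,"z": -0.001,"roll": 0,"fingers": 0.5},{"x": -0.015,"y": 0,"z": -0.001,"roll": 0,"fingers": 0.5},{"x": -0.02,"y": 0,"z": -0.001,"roll": 0,"fingers": 0.5},{"x": -0.02,"y": 0,"z": -0.001,"roll": 0,"fingers": 0.5},{"x": -0.015,"y": 0,"z": -0.001,"roll": 0,"fingers": 0.5},{"x": 0,"y": 0,"z": 0,"roll": 0,"fingers": 0.5}]}}

```text
clock: 13.87
eef_pos: [0.5373, 0.172, 0.2958]
tool_rot: [-0.032, 0.722, 0.052, 0.69]
ft_force: [-0.0, 0.3, 0.3]
grip_width: 0.0427
```

```bash
python3 -c "
from h import *
delta([.5384,.173,.29],np.pi/2+SY);snap('scene','s8');crop('s8',340,140,500,320,3.3,'c16');snap('wrist','w8')"
```

```text
t 13.87 pos [0.5373 0.172  0.2958] F [-0.0477  0.2837  0.3302] w 0.0427 q6 0.17
R
 [[-0.0466 -0.1177  0.9919]
 [ 0.0244  0.9926  0.119 ]
 [-0.9986  0.0298 -0.0434]] jaw ang 1.6888632075293881
tool shift [0.0058 0.0007 0.0015]
world yaw err 0.005933119265508546 roll -0.005933119265508546
```

View pics/c16.png

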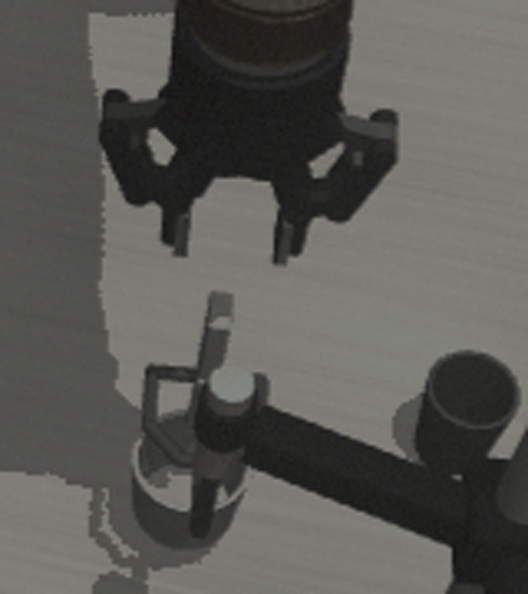

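View pics/w8.png

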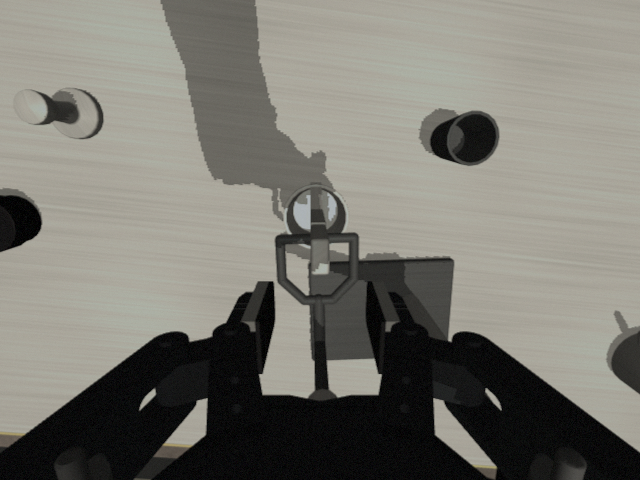

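The caddy hangs freely. I'll back the arm away, then check again.

Emit:
{"fn": "arm_command", "kwargs": {"motion": [{"x": -0.01,"y": 0,"z": -0.01,"roll": 0,"fingers": 0.5},{"x": -0.01,"y": 0,"z": -0.025,"roll": 0,"fingers": 0.5},{"x": -0.01,"y": 0,"z": -0.03,"roll": 0,"fingers": 0.5},{"x": 0,"y": 0,"z": -0.03,"roll": 0,"fingers": 0.5},{"x": 0,"y": 0,"z": -0.02,"roll": 0,"fingers": 0.5},{"x": 0,"y": 0,"z": 0,"roll": 0,"fingers": 0.5},{"x": 0,"y": 0,"z": 0,"roll": 0,"fingers": 0.5},{"x": 0,"y": 0,"z": 0,"roll": 0,"fingers": 0.5}]}}

```text
clock: 14.63
eef_pos: [0.4126, 0.155, 0.3246]
tool_rot: [-0.034, 0.728, 0.05, 0.683]
ft_force: [-0.0, -0.3, -0.2]
grip_width: 0.0427
```

```bash
python3 -c "
from h import *
snap('scene','s9');crop('s9',360,210,480,320,5.5,'c17');snap('wrist','w9');snap('top','t9');o=get_obs();print(o['clock'],o['eef_pos'],o['ft_force'])"
```

```text
14.7833 [0.4136 0.1551 0.3241] [ 0.7946 -0.3539 -1.0907]
```

View pics/c17.png

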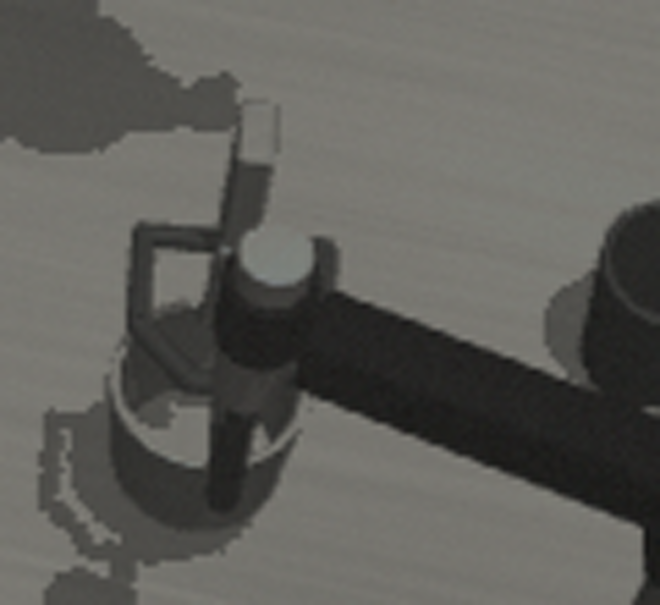

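View pics/w9.png

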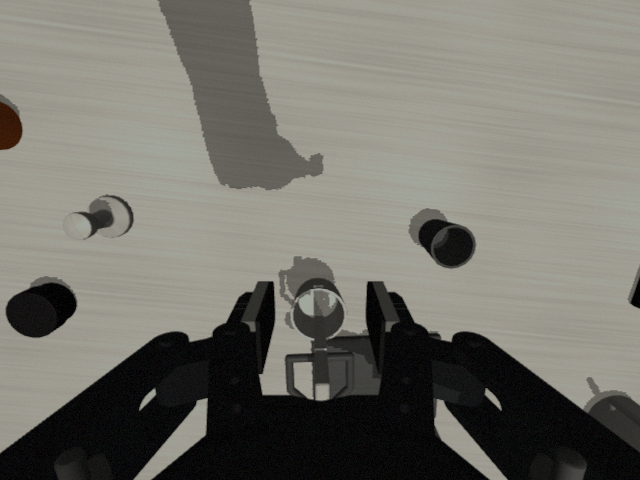

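View pics/t9.png

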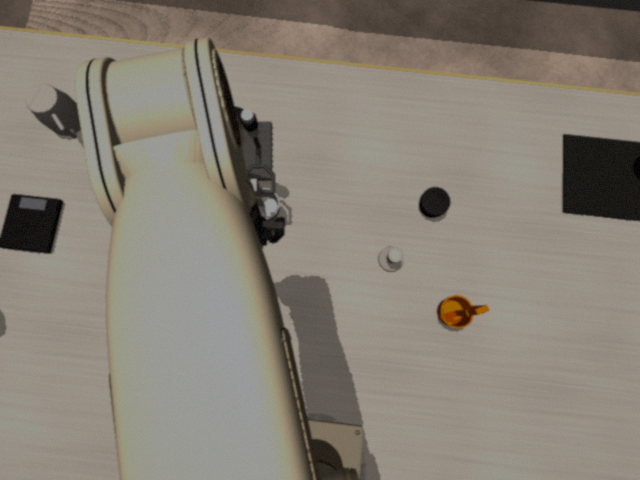

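```bash
python3 -c "
from h import *
a=tri(('s9',407.1,233.8),('w9',322,391));b=tri(('s9',360+205/5.5,210+390/5.5),('w9',318.5,312))
for p in(a,b): print(p, SR.T@(p[0]-SP)*1000)
g=tri(('s9',360+140/5.5,210+233/5.5),('w9',288,357));print('bar -y corner',g,SR.T@(g[0]-SP)*1000)
"
```

```text
(array([0.5317, 0.1741, 0.2365]), [array([-0.6758, -0.065 ]), array([1.4497, 0.0615])]) [ -6.4661   1.9503 236.4533]
(array([0.5388, 0.1745, 0.0815]), [array([-0.0217, -0.0027]), array([0.0337, 0.0013])]) [ 0.5466  1.4906 81.4771]
bar -y corner (array([0.5417, 0.1431, 0.1791]), [array([-0.2661, -0.052 ]), array([0.5051, 0.0236])]) [ -0.4656 -30.0603 179.092 ]
```

```bash
python3 -c "
from h import *
a=cv2.imread('pics/scene0.png').astype(int);b=cv2.imread('pics/s9.png').astype(int)
d=abs(a-b).sum(2)
for n,(x,y) in dict(tamper=(268,235),lev=(207,280),dos=(482,262),orange=(221,170)).items(): print(n,np.percentile(d[y-22:y+22,x-22:x+22],[50,98]))
from workcell import job_done
print(job_done())"
```

```text
tamper [10. 18.]
lev [ 9. 18.]
dos [ 7. 17.]
orange [10.  18.3]
the job is handed in; nothing more can be done
None
```

The caddy is hanging by its hook from the loop's front bar, with the hanger at its lower stop, and the job is handed in. It took about 15 s of the 70 s.

- **Pull on the hanger:** I drew the loop down with the caddy until it hit the stop, at a bar top of about 182 mm. I then held about 14.5 N vertically (about 15 N with the sideways part) for 0.75 s. The highest reading was about 18 N, right after the stop was reached. Single readings are noisy by about 1 N, and I read the force only once per one or two rows, so a brief higher peak could have gone unseen.
- **Release:** I eased the pull until the hanger carried the weight, opened the fingers slowly, then rose clear and backed away.
- **Last checks:** The final pictures put the bar near stop height, so the loop did not visibly rise. The hand is well clear, and the tamper, leveller, dosing cup and orange decoy look unchanged from the first picture.
- **Slight lean:** The same pictures put the caddy about 2 to 3° off upright, close to my measuring error. One cup height disagreed: the rim came out at about 81 mm, where 87 mm was expected. I put this down to misreading the rim in the picture, and did not check it further.

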